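Hang the warning plate on the catch hook, red face outward

ROBOT

A 6-joint arm with a two-finger parallel gripper is mounted at the origin on the work surface. World frame = base frame: x ahead of the robot, y to its left, z up, the work surface at z = 0. Lengths are in m, angles in rad, forces in N, time in s.
With the tool pointing down it reaches from about 0.35 to 0.875 m from the base axis. Payload 4.2 kg.
Tool frame: the origin (TCP) lies at the very end of the fingers, on their centre line; the grasp point (between the pads) lies 19 mm behind it; z points along the fingers, y is the line along which they close (so a half turn about z gives the same grasp; the last joint's range is limited). The gripper opens to 85 mm and grips with 20 to 120 N. Pads are 22 mm wide; open, the fingers measure 114 mm over their backs; the gripper's body (76 mm by 85 mm) begins 54 mm behind the grasp point. The pads swing forward as they close: fully open they stand 13 mm farther back than shut.
Start: joints at [-0.89, 0.385, 0.008, 0, -1.194, -0.259], TCP at [0.256, -0.57, 0.231] pointing down, gripper open.
Joint ranges: [-3.14, 3.14], [-1.21, 2.06], [-1.07, 1.41], [-3.16, 2.05], [-2.99, -0.16], [-3.1, 3.1]. Speed limits (rad/s): [2.79, 2.79, 3.14, 3.14, 3.14, 3.14].

INTERFACE

Orientations are given as a unit quaternion [x, y, z, w].
In Python, from bench import ctrl gives the robot as it stands.
- The arm moves only by the tool send_rows, never from a script. Its argument "motion" is a list of rows, each a list of 3 entries, a list of its own where there are three numbers: the closure in counts, from 0 (fully open) to 255 (shut), then the shift along the tool's x, y, z in m, then the turn, a rotation vector about the tool's x, y, z in degrees. In form: [[jaw, [x, y, z], [rx, ry, rz]], ...]. A call has 1 to 12 rows; each row shifts and turns the commanded pose from where the row before left it, along the tool's axes as they then stand; what a row does not reach is not made up. A row lasts 1/8 s, in which the tool goes at most 62.5 mm and 10.7 degrees, less where a joint would pass 70% of its speed; a pose out of reach is approached as far as the arm can. A call with a gripper value outside its range is refused whole. The fingers move at their own pace and stop on an object; the grip force is fixed at half the most. Time passes only in rows, so rows that do not move let the fingers close. It gives the time, the measured TCP pose, the force, the opening and the grip force at its end, in the units of the state.
- ctrl.observe(): the state, without advancing time (a new reading comes with each control period).
- ctrl.get_image(name): name is "scene" or "top"; returns a dict with "img" (420x560x3 uint8, blue, green, red), "z_map" (420x560 float32, m along the optical axis (not along the pixel's ray), 0 where there is no reading), "fov_y" (degrees; the focal length in pixels is half the picture's height over the tangent of half this angle, whatever the lens; pixels are square), "cx", "cy" (the principal point, pixels), "extrinsics" (4x4, takes a point from world to camera coordinates). Camera axes: x right, y down, z forward; pixel columns grow to the right and rows downward; lengths in m; the calibration is good to about 2 mm. A picture is of the moment at which its call begins.
- ctrl.close_job(): hands the job in; it is judged then, once.
Trained networks look in a picture, given as the dict that the camera call returned (one of the last four; its "shot" number tells which), for a name from the list of things; names that differ only in an ending like _2 or _b are one class to them, and where a whole thing is asked for, a point or a joint stands for the part that bears it (a point fixed in the world has none). Each returns a list of dicts, best first, with "conf" (0 to 1); they miss things now and then, are a little off and sometimes report something else, mostly with a low value. They report only what shows in the picture. A call takes as long as a camera call. They do not tell look-alikes from the thing itself.
- ctrl.recognise(picture, name): "bbox" ([centre column, centre row, width, height] in pixels, round what is visible of it).
The state is a dict: "t": time; "joints": joint angles; "qd": joint speeds; "tau": joint torques, N m; "ee_pos": TCP position; "ee_rot": TCP orientation; "force": force on the tool from outside, world axes, zero at the start; "moment": the same for the moment, N m; "opening": finger opening in m; "gripper_force": force on a finger pad.
Only numpy, scipy, OpenCV 4.12 (cv2) and the standard library are available. Lean on these libraries where they do the work, as an engineer would, in place of code of your own. Each camera call takes 0.05 s, during which the arm holds its last target. There are 200 camera calls.

TASK

The centrifuge is out of service: take the warning plate out of its grey holder and hang it by its window on the hook of the post, with the red face looking outward, away from the post. Slide it along the hook bar past the orange spring catch until the catch snaps up again in front of it, gently so that the thin hook is not bent, then let go and leave it hanging upright and square to the hook. Leave the bottle, the carton and the tip box where they stand.

Things in the scene. Friction and masses are not known exactly. Their poses are not given: they have to be found in the camera images.
- plate: Loose rigid warning plate, about 140 g: 8 mm thick (its x), 64 mm wide (y), 130 mm tall (z, up). Origin: middle of its bottom edge. +x face red with a pale bar, -x face plain white; seen from above, the top edge has a red line on the +x side. Solid from 0 to 70 mm up; window 70 to 88 mm; grip tab 30 mm wide 88 to 130 mm. Starts upright in the holder, facing any way.
- plate_front (a point): Point 60 mm straight out from the plate's mid-plane on the red side, 50 mm above its bottom edge: shows which way the red face looks.
- plate_roof (a point): Middle of the top edge of the plate's through window (22 mm wide, 18 mm high), 88 mm above the plate's bottom edge: it rests on the hook bar. Pinch the tab above it across its 8 mm thickness, from above; keep the fingertips 10 mm or more above this point so that they clear the hook, its lip and shoulder.
- holder: Fixed grey holder, 70 x 96 mm, 34 mm tall, slot 11 mm wide and 68 mm long along its y, slot floor 8 mm above the bench. Origin: centre of its underside. The plate stands in the slot with 1.5 mm play each side and lifts straight out.
- stand: Fixed post, 162 mm tall, with hook. Origin: at bench level under the middle of the post's front face; +x outward, as the hook points; z up. Hook: flat steel bar along x at y = 0, 94 mm long, 14 mm wide, 6 mm thick. Its HEIGHT IS NOT MEASURED: bar top anywhere from 124 to 156 mm above the bench, clamped firmly; find it by touch or sight. Over 22 N bends the hook.
- lip_foot (a point): Point on the bench plane straight below the hook's end lip, 90.5 mm out from the stand's origin. The lip is upright, 5 mm thick along x (88 to 93 mm), 14 mm wide, 8 mm high over the bar top. Lip and bar pass through the plate's window with 4 mm of height and 4 mm each side to spare. Plain bar from 68 to 88 mm. The plate's bottom edge can be lowered on the lip to feel its height.
- home_foot (a point): Point on the bench plane straight below the home place of the plate's mid-plane, 48 mm out from the stand's origin (46 to 50 mm is home). Inward of home a fixed shoulder, 8 mm high over the bar, outer face at 42 mm, stops the plate; outward of it is the catch, its steep end at 55 mm.
- catch (a joint): Orange sprung catch in the hook bar: 0 = up (4 mm proud of the bar), grows to 0.006 m as pressed. Steep end 55 mm from the stand's origin, sloping down outward to the bar top at 68 mm. Pushing the plate inward over the slope presses it down (3 to 8 N of push if the plate rides lightly on the bar; pressed down hard it drags and jams); it snaps up once the plate is past.
- bottle: White reagent bottle with red cap, 54 mm across, 100 mm tall; bystander. Origin: centre of its underside.
- carton: Small cardboard carton 70 x 90 x 65 mm; bystander. Origin: centre of its underside.
- tipbox: Blue pipette tip box with white lid, 80 x 110 x 57 mm; bystander. Origin: centre of its underside.
Things that resemble listed ones, but are neither listed nor needed, are in the scene too. There is more than one size of the plate; the one meant has the size given above.

How it is judged:
By the outcome, as a careful person would: the job done as asked, in the order asked, and still so for the second after the job is handed in, with the robot touching nothing.
It also fails if it takes over 64 s, if anything falls off the work surface, if the arm or the gripper's body presses on something with over 40 N, if the wrist force passes 120 N, or if a joint passes its speed limit or range.

## Working session

There is one attempt and no reset: what is moved stays moved. The work goes in short steps, Python scripts to look and compute and a tool call to move; the robot and the scene stay as the last step left them, time stands still between calls to the robot, and variables do not carry over. Pictures are saved under pics/ and viewed, at most 10 in all, crops included, and the job is handed in when it is done.

Besides the shell and the picture viewer there is one more tool, called after "Call:" as name(argument=value, ...) on one line, values as JSON. send_rows: Moves the arm, as the interface text tells. Its arguments: {"type":"object","properties":{"motion":{"type":"array"}},"required":["motion"]}

```bash
ls; mkdir -p pics
cat > h.py <<'E'
import numpy as np, cv2
from bench import ctrl
def cloud(p):
    z=p["z_map"]; H,W=z.shape; f=H/2/np.tan(np.radians(p["fov_y"])/2)
    u,v=np.meshgrid(np.arange(W),np.arange(H))
    c=np.stack([(u-p["cx"])/f*z,(v-p["cy"])/f*z,z],-1)
    E=np.array(p["extrinsics"]); w=(c-E[:3,3])@E[:3,:3]
    w[z<=0]=np.nan
    return w
def proj(p,X):
    E=np.array(p["extrinsics"]); f=p["img"].shape[0]/2/np.tan(np.radians(p["fov_y"])/2)
    c=E[:3,:3]@np.array(X)+E[:3,3]; return f*c[0]/c[2]+p["cx"], f*c[1]/c[2]+p["cy"]
E
python3 - <<'E'
from h import *
for n in ["scene","top"]:
    p=ctrl.get_image(n); cv2.imwrite(f"pics/{n}0.png",p["img"]); w=cloud(p); np.save(f"{n}0.npy",w)
    E=np.array(p["extrinsics"]); print(n,"cam at",-E[:3,:3].T@E[:3,3],p["fov_y"])
    for k in ["plate","holder","stand","bottle","carton","tipbox","catch"]:
        for d in ctrl.recognise(p,k):
            b=d["bbox"]; r=w[int(b[1]-b[3]/2):int(b[1]+b[3]/2)+1,int(b[0]-b[2]/2):int(b[0]+b[2]/2)+1].reshape(-1,3)
            c=w[int(b[1]),int(b[0])]
            print(k,round(d["conf"],2),np.round(b),np.round(c,3),np.round(np.nanmax(r[:,2]),3))
E
```

```text
pics
scene cam at [ 1.03623669 -0.2076317   0.63795341] 56.17270533653853
plate 0.87 [311. 158.  22.  32.] [0.418 0.227 0.051] 0.095
plate 0.71 [331. 167.  25.  35.] [ 0.424  0.286 -0.   ] 0.138
plate 0.67 [364. 206.  19.  41.] [0.604 0.239 0.043] 0.095
holder 0.91 [329. 195.  45.  34.] [0.522 0.207 0.023] 0.07
stand 0.82 [133. 248.  74. 117.] [ 0.441 -0.22   0.008] 0.163
stand 0.36 [437. 235.  68.  61.] [0.75  0.303 0.056] 0.058
bottle 0.62 [226. 181.  28.  48.] [0.407 0.007 0.062] 0.1
carton 0.83 [322. 271.  61.  64.] [0.715 0.056 0.064] 0.067
carton 0.24 [134. 248.  77. 121.] [ 0.446 -0.221  0.01 ] 0.163
tipbox 0.79 [437. 235.  69.  62.] [0.749 0.305 0.056] 0.058
top cam at [0.38335829 0.0609627  1.09082754] 50.16037072630946
plate 0.69 [212. 192.   3.  20.] [0.589 0.242 0.088] 0.098
plate 0.61 [218. 270.  19.   8.] [0.416 0.235 0.03 ] 0.1
plate 0.51 [220. 231.  38.  14.] [0.5   0.22  0.102] 0.143
holder 0.83 [224. 232.  48.  31.] [0.499 0.214 0.068] 0.143
stand 0.66 [410. 232.  63.  65.] [ 0.503 -0.224  0.013] 0.167
bottle 0.71 [309. 282.  23.  20.] [0.385 0.022 0.102] 0.105
carton 0.66 [285. 152.  39.  43.] [0.691 0.075 0.067] 0.072
tipbox 0.79 [179. 146.  52.  42.] [0.71  0.329 0.058] 0.064
```

Run:
```python
import cv2
a=cv2.imread("pics/scene0.png"); b=cv2.imread("pics/top0.png")
import numpy as np
s=[cv2.resize(x,(400,300),interpolation=cv2.INTER_CUBIC) for x in (a[120:330,60:340], a[120:255,240:420], b[130:310,180:420], b[195:270,365:465])]
cv2.imwrite("pics/m1.png",np.vstack([np.hstack(s[:2]),np.hstack(s[2:])]))
```

```text
(no output)
```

View pics/m1.png

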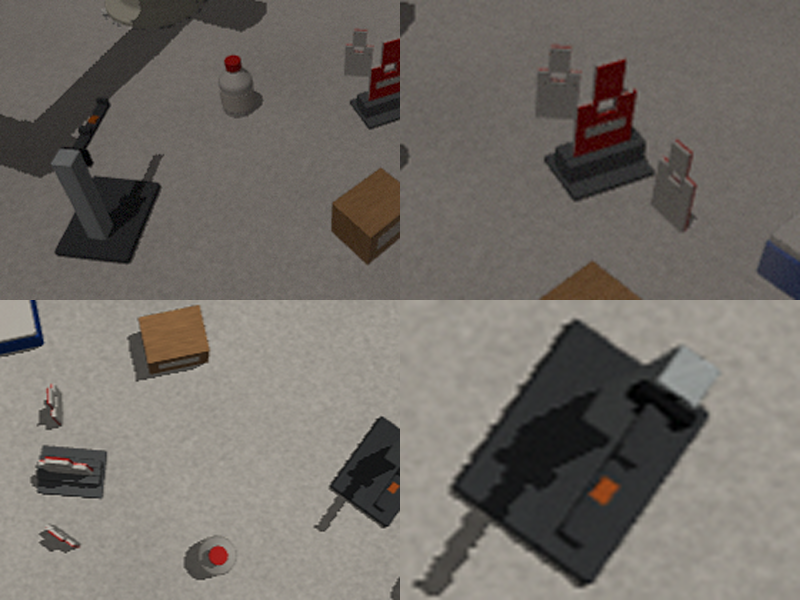

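View pics/scene0.png

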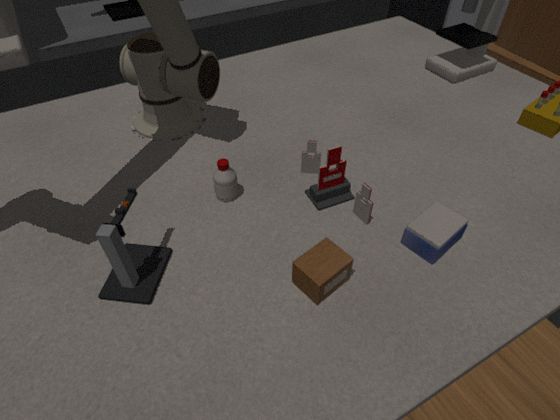

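The pictures show the plate standing in the holder (scene px 331,175) with its red face towards the camera, and two smaller look-alikes beside it. The post is at px 115,250, and its hook points back towards the robot with the orange catch at 125,203. Next I measure both.

```bash
cat > meas.py <<'E'
from h import *
def rect(P,t):
    (c,s,a)=cv2.minAreaRect((P[:,:2]*1000).astype(np.float32)); b=cv2.boxPoints((c,s,a))
    print(t,len(P),"c",np.round(c,1),"s",np.round(s,1),"a",round(a,1),"z",np.round(np.percentile(P[:,2],[2,50,98]),4))
for n in ["scene","top"]:
    w=np.load(f"{n}0.npy").reshape(-1,3); im=cv2.imread(f"pics/{n}0.png").reshape(-1,3).astype(int)
    ok=~np.isnan(w[:,0]); w=w[ok]; im=im[ok]
    m=(abs(w[:,0]-.51)<.05)&(abs(w[:,1]-.21)<.055)
    print(n)
    rect(w[m&(w[:,2]>.06)],"plate all"); rect(w[m&(w[:,2]>.105)],"tab")
    P=w[m&(w[:,2]>.05)&(im[:,2]>im[:,1]+50)]
    P=w[m&(w[:,2]>.055)][:,:2]; q=P-P.mean(0); e=np.linalg.svd(q,full_matrices=False)[2][0]; print("dir deg",np.degrees(np.arctan2(e[1],e[0])))
    rect(w[m&(w[:,2]>.012)&(w[:,2]<.045)],"holder")
    s=(abs(w[:,0]-.5)<.12)&(abs(w[:,1]+.22)<.12)
    rect(w[s&(w[:,2]>.158)],"post top")
    o=s&(im[:,2]>im[:,0]+60); rect(w[o],"catch")
    hk=w[s&(w[:,2]>.08)]; 
    rect(w[s&(w[:,2]>.004)&(w[:,2]<.02)],"base")
    # hook: points away from post
    pt=w[s&(w[:,2]>.158)].mean(0); ct=w[o].mean(0); d=(ct-pt)[:2]; d/=np.linalg.norm(d); print("hookdir",np.degrees(np.arctan2(d[1],d[0])))
    r=hk-pt; x=r[:,:2]@d; y=r[:,:2]@np.array([-d[1],d[0]])
    for lo in np.arange(-.02,.13,.005):
        k=(x>=lo)&(x<lo+.005)
        if k.any(): print(round(lo*1e3),k.sum(),"y",np.round([y[k].min()*1e3,np.median(y[k])*1e3,y[k].max()*1e3],1),"z",np.round(np.percentile(hk[k,2],[5,50,95])*1e3,1))
E
python3 meas.py
```

```text
scene
plate all 579 c [507.5 223. ] s [66.  11.9] a 85.3 z [0.061  0.0926 0.1365]
tab 195 c [507.5 223. ] s [31.5 10. ] a 82.8 z [0.1057 0.1244 0.1373]
dir deg -96.47902774791909
holder 563 c [507.5 221.5] s [89. 37.] a 85.7 z [0.0127 0.0306 0.0437]
post top 178 c [ 527.8 -246.5] s [25.7 25.5] a 52.1 z [0.1584 0.1602 0.1619]
catch 24 c [ 468.7 -203.6] s [10.5 13.4] a 81.7 z [0.1471 0.1495 0.152 ]
base 2342 c [ 506.2 -229.9] s [100.3 131.3] a 52.8 z [0.0059 0.0101 0.0134]
hookdir 144.51589494495244
-15 376 y [-11.5  -0.1  12.8] z [ 85.3 122.7 157.4]
-10 145 y [-13.3 -10.4  14. ] z [ 86.5 136.1 161. ]
-5 100 y [-12.5 -11.   13.1] z [ 85.1 144.1 161.4]
0 96 y [-12.6 -11.2  12.6] z [ 85.4 140.8 161.1]
5 103 y [-13.1 -11.3  12.7] z [ 89.3 144.3 161.1]
10 85 y [-16.7 -11.8  13.2] z [ 91.6 143.6 160.5]
15 41 y [-17.  -15.5  15.1] z [131.8 150.2 154.6]
20 11 y [-15.5   1.8  14.4] z [143.8 152.7 153.7]
25 19 y [-7.3 -1.2  6.5] z [144.3 148.3 148.9]
30 21 y [-7.9 -0.7  6.6] z [144.4 147.6 148.7]
35 22 y [-7.4 -1.9  5.9] z [145.4 147.2 148.9]
40 20 y [-7.9 -3.   5.5] z [142.3 148.2 149.4]
45 50
[... 1506 characters left out ...]
4 y [-7.1  0.1  6.4] z [148.2 150.6 152.7]
25 20 y [-6.8 -0.1  7.1] z [147.9 151.  153. ]
30 10 y [-7.2 -3.   3.8] z [147.3 156.7 160.6]
35 18 y [-7.4 -1.2  6.9] z [153.4 158.1 160.7]
40 25 y [-7.2 -0.2  6.4] z [147.3 152.1 160.6]
45 17 y [-6.9 -0.4  5.8] z [147.  150.2 152.9]
50 16 y [-7.2 -1.4  6.5] z [146.9 150.1 152.2]
55 18 y [-7.5 -2.1  5.3] z [148.9 151.9 155. ]
60 16 y [-6.6 -0.6  6.4] z [148.3 150.8 154.3]
65 17 y [-8.  -2.4  5.6] z [147.9 151.  154.3]
70 16 y [-7.4 -0.6  6.3] z [148.2 150.3 152.8]
75 17 y [-8.2 -1.5  6. ] z [148.4 150.4 152.1]
80 19 y [-7.6 -1.7  5.7] z [147.4 150.5 152.9]
85 14 y [-8.  -1.9  5.4] z [150.  157.8 161.8]
90 22 y [-8.2 -1.4  6. ] z [146.2 154.5 160. ]
```

Run:
```python
from h import *
from scipy.spatial.transform import Rotation as R
s=ctrl.observe(); print(s["t"],s["ee_pos"],s["force"],s["opening"],s["joints"]); print(np.round(R.from_quat(s["ee_rot"]).as_matrix(),3))
```

```text
0.8 [ 0.25590783 -0.57019216  0.2313302 ] [ 0.2952059   0.8129665  -0.26126255] 0.08547625732517332 [-8.90386251e-01  3.84689627e-01  7.93885338e-03 -2.27830837e-05
 -1.19402235e+00 -2.58594830e-01]
[[-0.912 -0.409  0.   ]
 [-0.409  0.912 -0.   ]
 [-0.    -0.    -1.   ]]
```

```bash
cat > plan.py <<'E'
import numpy as np, json
from bench import ctrl
from scipy.spatial.transform import Rotation as R
# state: tool yaw (of tool y axis), pos. segs: list of (pos, yawdeg, nrows, jaw)
def yaw_of(q): m=R.from_quat(q).as_matrix(); return np.degrees(np.arctan2(m[1,1],m[0,1]))
def st():
    s=ctrl.observe(); print("t",round(s["t"],2),"pos",np.round(np.array(s["ee_pos"])*1e3,1),"yaw",round(yaw_of(s["ee_rot"]),2),"tilt",np.round(R.from_quat(s["ee_rot"]).as_matrix()[:2,2],4),"F",np.round(s["force"],1),"M",np.round(s["moment"],2),"open",round(s["opening"],4),"q",np.round(np.degrees(s["joints"]),1)); return s
def plan(segs,p=None,yaw=None):
    s=st(); p=np.array(s["ee_pos"]) if p is None else np.array(p,float); yaw=yaw_of(s["ee_rot"]) if yaw is None else yaw
    rows=[]
    for q,y,n,jaw in segs:
        q=np.array(q); p0=p.copy(); y0=yaw
        for i in range(1,n+1):
            a=i/n; tp=p0+(q-p0)*a; ty=y0+(y-y0)*a
            c=np.radians(yaw); Y=np.array([np.cos(c),np.sin(c),0]); Z=np.array([0,0,-1.]); X=np.cross(Y,Z)
            d=np.round([X@(tp-p),Y@(tp-p),Z@(tp-p)],4); p=p+d[0]*X+d[1]*Y+d[2]*Z
            t=round(-(ty-yaw),1); yaw-=t
            rows.append([jaw,[float(round(v,4)) for v in d],[0,0,t]])
    for i in range(0,len(rows),12): print(json.dumps(rows[i:i+12]))
    print("end",np.round(p*1e3,1),yaw)
E
python3 -c "
from plan import *
plan([([.506,.2245,.20],175,18,0)])"
```

```text
t 0.8 pos [ 255.9 -570.2  231.3] yaw 114.17 tilt [ 0. -0.] F [ 0.3  0.8 -0.3] M [-0.02 -0.06 -0.07] open 0.0855 q [-51.   22.    0.5  -0.  -68.4 -14.8]
[[0, [-0.0308, 0.0346, 0.0017], [0, 0, -3.4]], [0, [-0.0327, 0.0327, 0.0018], [0, 0, -3.4]], [0, [-0.0346, 0.0307, 0.0017], [0, 0, -3.3]], [0, [-0.0364, 0.0287, 0.0018], [0, 0, -3.4]], [0, [-0.0379, 0.0264, 0.0017], [0, 0, -3.4]], [0, [-0.0395, 0.0242, 0.0017], [0, 0, -3.4]], [0, [-0.0409, 0.0218, 0.0018], [0, 0, -3.4]], [0, [-0.042, 0.0193, 0.0017], [0, 0, -3.3]], [0, [-0.0431, 0.0168, 0.0018], [0, 0, -3.4]], [0, [-0.0441, 0.0143, 0.0017], [0, 0, -3.4]], [0, [-0.0448, 0.0116, 0.0017], [0, 0, -3.4]], [0, [-0.0454, 0.009, 0.0018], [0, 0, -3.4]]]
[[0, [-0.0458, 0.0063, 0.0017], [0, 0, -3.3]], [0, [-0.0462, 0.0036, 0.0018], [0, 0, -3.4]], [0, [-0.0462, 0.0008, 0.0017], [0, 0, -3.4]], [0, [-0.0463, -0.0019, 0.0017], [0, 0, -3.4]], [0, [-0.046, -0.0046, 0.0018], [0, 0, -3.4]], [0, [-0.0457, -0.0073, 0.0017], [0, 0, -3.3]]]
end [505.9 224.5 200. ] 174.96775305910646
```

Call:
send_rows(motion=[[0,[-0.031,0.035,0.002],[0,0,-3.4]],[0,[-0.033,0.033,0.002],[0,0,-3.4]],[0,[-0.035,0.031,0.002],[0,0,-3.4]],[0,[-0.036,0.029,0.002],[0,0,-3.4]],[0,[-0.038,0.026,0.002],[0,0,-3.4]],[0,[-0.04,0.024,0.002],[0,0,-3.4]],[0,[-0.041,0.022,0.002],[0,0,-3.4]],[0,[-0.042,0.019,0.002],[0,0,-3.4]],[0,[-0.043,0.017,0.002],[0,0,-3.4]],[0,[-0.044,0.014,0.002],[0,0,-3.4]],[0,[-0.045,0.012,0.002],[0,0,-3.4]],[0,[-0.045,0.009,0.002],[0,0,-3.4]]])

```text
t: 2.3
ee_pos: [0.4224, -0.0374, 0.2077]
ee_rot: [-0.538, 0.843, -0.0, 0.001]
force: [1.1, 0.1, 0.6]
opening: 0.0851
gripper_force: 0.0
```

```bash
python3 -c "
from plan import *
plan([([.506,.2245,.19],175,6,0),([.506,.2245,.19],175,1,0)])"
```

```text
t 2.3 pos [422.4 -37.4 207.7] yaw 155.1 tilt [0.0011 0.0002] F [1.1 0.1 0.6] M [ 0.02 -0.08 -0.02] open 0.0851 q [ 17.1   3.2 -28.1   0.  -58.6 -42. ]
[[0, [-0.0455, 0.0057, 0.0029], [0, 0, -3.3]], [0, [-0.0457, 0.0031, 0.003], [0, 0, -3.3]], [0, [-0.0458, 0.0005, 0.0029], [0, 0, -3.3]], [0, [-0.0458, -0.0022, 0.003], [0, 0, -3.4]], [0, [-0.0455, -0.0048, 0.0029], [0, 0, -3.3]], [0, [-0.0452, -0.0075, 0.003], [0, 0, -3.3]], [0, [-0.0, -0.0, -0.0], [0, 0, 0.0]]]
end [506.  224.5 190. ] 175.00255055340077
```

Call:
send_rows(motion=[[0,[-0.045,0.006,0.003],[0,0,-3.3]],[0,[-0.045,0.003,0.003],[0,0,-3.3]],[0,[-0.045,0.0,0.003],[0,0,-3.3]],[0,[-0.046,-0.002,0.003],[0,0,-3.4]],[0,[-0.045,-0.005,0.003],[0,0,-3.3]],[0,[-0.044,-0.007,0.003],[0,0,-3.3]],[0,[0,0,0],[0,0,0]],[0,[0,0,0],[0,0,0]]])

```text
t: 3.3
ee_pos: [0.5047, 0.2191, 0.1891]
ee_rot: [-0.675, 0.738, 0.0, -0.0]
force: [0.7, -0.5, 0.8]
opening: 0.0853
gripper_force: 0.0
```

Run:
```python
from h import *
from plan import *
s=st()
for n in ["scene","top"]:
    p=ctrl.get_image(n); cv2.imwrite(f"pics/{n}1.png",p["img"]); np.save(f"{n}1.npy",cloud(p)); print(n,"tcp px",np.round(proj(p,s["ee_pos"])))
a=cv2.imread("pics/scene1.png"); b=cv2.imread("pics/top1.png")
cv2.imwrite("pics/m2.png",np.hstack([cv2.resize(x,(400,400),interpolation=cv2.INTER_CUBIC) for x in (a[90:220,270:400],b[170:290,160:280])]))
w=np.load("scene1.npy").reshape(-1,3)
k=(abs(w[:,0]-.506)<.09)&(abs(w[:,1]-.2245)<.05)&(w[:,2]>.16)&(w[:,2]<.21)
P=w[k]; print(len(P)); 
# coordinates along tool y / tool x
c=np.radians(yaw_of(s["ee_rot"])); Y=np.array([np.cos(c),np.sin(c)]); X=np.array([-Y[1],Y[0]])
q=(P[:,:2]-np.array(s["ee_pos"])[:2])
yy=q@Y*1e3; xx=q@X*1e3
for lo in range(-80,80,10):
    m=(yy>=lo)&(yy<lo+10)
    if m.any(): print(lo,m.sum(),np.round(np.percentile(xx[m],[2,98]),1),np.round(np.percentile(P[m,2]*1e3,[2,98]),1), np.round([yy[m].min(),yy[m].max()],1))
```

```text
t 3.3 pos [504.7 219.1 189.1] yaw 174.86 tilt [-0.0007 -0.0005] F [ 0.7 -0.5  0.8] M [-0.02 -0.   -0.01] open 0.0853 q [ 40.3  16.8 -13.7  -0.  -59.5 -45.5]
scene tcp px [335. 127.]
top tcp px [213. 223.]
65
-60 19 [-5.9 11.4] [200.9 209.7] [-58.  -50.1]
-50 8 [ 0.  11.5] [200.1 209.5] [-49.7 -44.9]
30 5 [-4.6 10.9] [205.2 209.2] [39.4 39.8]
40 33 [-9.8 11.9] [201.1 209.5] [40.1 44.4]
```

View pics/m2.png

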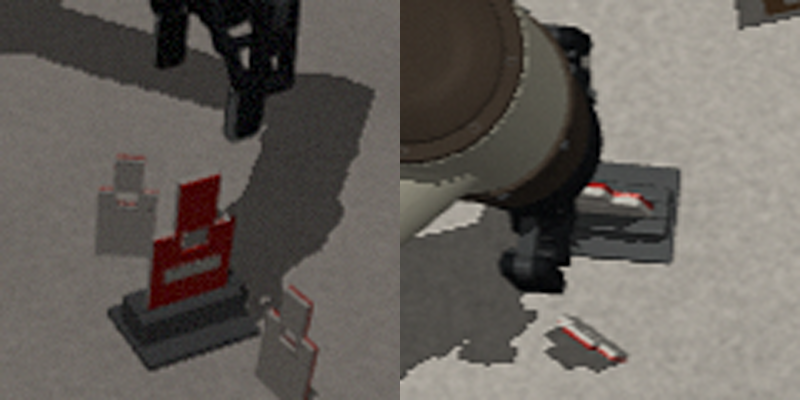

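The fingers straddle the plate tab. The scene camera reads about 2 mm too far in x and 1 mm too low in y, so the tab is near (505.5, 224.3). I descend now and pre-close.

Call:
send_rows(motion=[[0,[-0.005,0,0.01],[0,0,0]],[0,[0,0,0.02],[0,0,0]],[60,[0,0,0.025],[0,0,0]],[120,[0,0,0.02],[0,0,0]],[180,[0,0,0.005],[0,0,0]],[205,[0,0,0],[0,0,0]],[205,[0,0,0],[0,0,0]]])

```text
t: 4.28
ee_pos: [0.5061, 0.2246, 0.1102]
ee_rot: [-0.675, 0.738, -0.0, 0.001]
force: [0.6, -1.0, -0.2]
opening: 0.017
gripper_force: 0.0
```

Run:
```python
from h import *
from plan import *
s=st()
p=ctrl.get_image("scene"); cv2.imwrite("pics/m3.png",cv2.resize(p["img"][110:210,280:400],(720,600),interpolation=cv2.INTER_CUBIC))
```

```text
t 4.28 pos [506.1 224.6 110.2] yaw 174.87 tilt [0.0015 0.001 ] F [ 0.6 -1.  -0.2] M [-0.   -0.    0.03] open 0.017 q [ 40.7  21.9 -19.    0.  -48.9 -45.9]
```

View pics/m3.png

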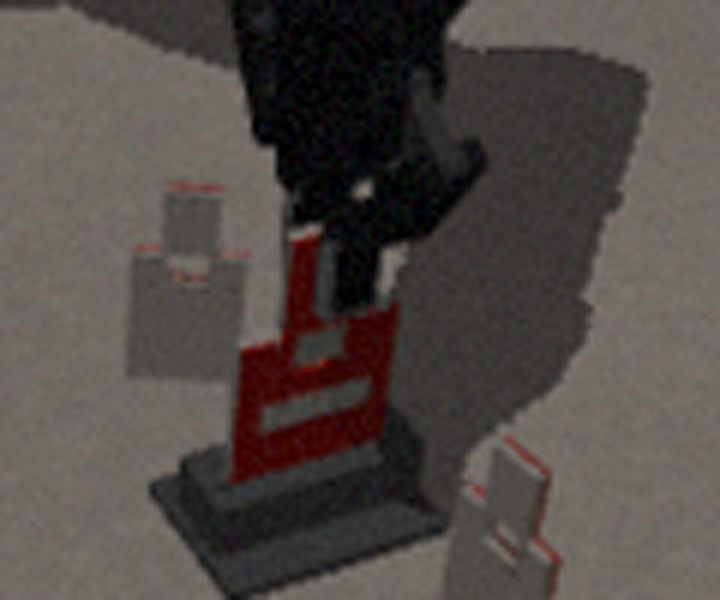

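The tab is between the fingers, with the finger front at px 315-380 and the window clear below them. I close and lift.

Call:
send_rows(motion=[[225,[0,0,0],[0,0,0]],[240,[0,0,0],[0,0,0]],[255,[0,0,0],[0,0,0]],[255,[0,0,0],[0,0,0]]])

```text
t: 4.82
ee_pos: [0.5059, 0.2246, 0.1101]
ee_rot: [-0.675, 0.738, -0.0, 0.001]
force: [-1.2, -0.0, 6.0]
opening: 0.0068
gripper_force: 59.8
```

```bash
python3 -c "
from plan import *
st()"
```

```text
t 4.83 pos [505.9 224.6 110.1] yaw 174.89 tilt [0.0011 0.0005] F [-1.2 -0.   6. ] M [ 0.    0.36 -0.09] open 0.0068 q [ 40.7  22.  -19.1   0.  -48.9 -45.9]
```

Call:
send_rows(motion=[[255,[0,0,-0.01],[0,0,0]],[255,[0,0,-0.02],[0,0,0]],[255,[0,0,-0.03],[0,0,0]],[255,[0,0,-0.05],[0,0,0]],[255,[0,0,-0.05],[0,0,0]],[255,[0,0,-0.03],[0,0,0]],[255,[0,0,0],[0,0,0]]])

```text
t: 5.7
ee_pos: [0.5062, 0.2249, 0.3018]
ee_rot: [-0.675, 0.738, -0.0, 0.003]
force: [-0.1, 0.2, -1.8]
opening: 0.0071
gripper_force: 58.8
```

```bash
python3 -c "
from plan import *
plan([([.416,-.1624,.3],323.0,16,255)],yaw=174.9)"
```

```text
t 5.7 pos [506.2 224.9 301.8] yaw 174.87 tilt [0.0041 0.0035] F [-0.1  0.2 -1.8] M [0.01 0.07 0.04] open 0.0071 q [ 40.7  12.5  -3.    0.  -74.2 -45.9]
[[255, [0.0246, 0.0035, 0.0001], [0, 0, -9.3]], [255, [0.0237, 0.0074, 0.0001], [0, 0, -9.2]], [255, [0.0223, 0.0111, 0.0001], [0, 0, -9.3]], [255, [0.0201, 0.0145, 0.0002], [0, 0, -9.2]], [255, [0.0176, 0.0176, 0.0001], [0, 0, -9.3]], [255, [0.0145, 0.0202, 0.0001], [0, 0, -9.2]], [255, [0.0111, 0.0222, 0.0001], [0, 0, -9.3]], [255, [0.0073, 0.0238, 0.0001], [0, 0, -9.2]], [255, [0.0035, 0.0246, 0.0001], [0, 0, -9.3]], [255, [-0.0006, 0.0248, 0.0001], [0, 0, -9.3]], [255, [-0.0045, 0.0245, 0.0001], [0, 0, -9.2]], [255, [-0.0085, 0.0233, 0.0002], [0, 0, -9.3]]]
[[255, [-0.0121, 0.0218, 0.0001], [0, 0, -9.2]], [255, [-0.0154, 0.0195, 0.0001], [0, 0, -9.3]], [255, [-0.0183, 0.0167, 0.0001], [0, 0, -9.2]], [255, [-0.0208, 0.0136, 0.0001], [0, 0, -9.3]]]
end [ 416.  -162.4  300. ] 323.0
```

Call:
send_rows(motion=[[255,[0.025,0.004,0],[0,0,-9.3]],[255,[0.024,0.007,0],[0,0,-9.2]],[255,[0.022,0.011,0],[0,0,-9.3]],[255,[0.02,0.015,0],[0,0,-9.2]],[255,[0.018,0.018,0],[0,0,-9.3]],[255,[0.014,0.02,0],[0,0,-9.2]],[255,[0.011,0.022,0],[0,0,-9.3]],[255,[0.007,0.024,0],[0,0,-9.2]],[255,[0.004,0.025,0],[0,0,-9.3]],[255,[-0.001,0.025,0],[0,0,-9.3]],[255,[-0.004,0.024,0],[0,0,-9.2]],[255,[-0.009,0.023,0],[0,0,-9.3]]])

```text
t: 7.2
ee_pos: [0.435, -0.0669, 0.2972]
ee_rot: [0.99, 0.141, -0.002, -0.0]
force: [0.9, -0.3, -1.5]
opening: 0.0071
gripper_force: 58.8
```

Call:
send_rows(motion=[[255,[-0.012,0.022,0],[0,0,-9.2]],[255,[-0.015,0.02,0],[0,0,-9.3]],[255,[-0.018,0.017,0],[0,0,-9.2]],[255,[-0.021,0.014,0],[0,0,-9.3]],[255,[0,0,0],[0,0,0]],[255,[0,0,0],[0,0,0]]])

```text
t: 7.95
ee_pos: [0.4145, -0.1637, 0.2982]
ee_rot: [0.895, 0.445, -0.001, -0.001]
force: [-1.1, 0.1, -1.6]
opening: 0.0071
gripper_force: 58.8
```

Run:
```python
from h import *
from plan import *
s=st()
ims=[]
for n in ["scene","top"]:
    p=ctrl.get_image(n); cv2.imwrite(f"pics/{n}2.png",p["img"]); np.save(f"{n}2.npy",cloud(p)); print([round(v) for v in proj(p,s["ee_pos"])])
    x,y=map(int,proj(p,[.45,-.19,.2])); x=max(x,75); y=max(y,75); ims.append(cv2.resize(p["img"][y-75:y+75,x-75:x+75],(400,400),interpolation=cv2.INTER_CUBIC))
cv2.imwrite("pics/m4.png",np.hstack(ims))
```

```text
t 7.95 pos [ 414.5 -163.7  298.2] yaw -37.14 tilt [-0.0021  0.0007] F [-1.1  0.1 -1.6] M [-0.01 -0.    0.01] open 0.0071 q [ -0.6   1.6 -16.3  -0.  -72.3 143.4]
[115, 109]
[419, 264]
```

View pics/m4.png

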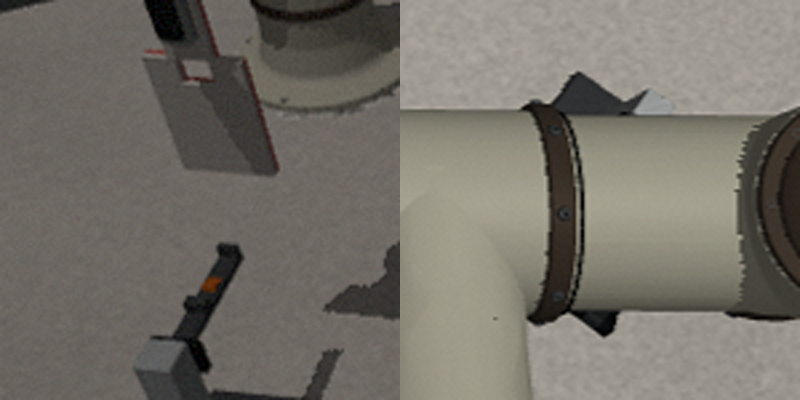

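The red edge points outward and the white face looks at the post, so the facing is right. I measure the held plate against the hook in the same camera.

Run:
```python
from h import *
from plan import *
s=st(); tcp=np.array(s["ee_pos"])
w=np.load("scene2.npy").reshape(-1,3); w=w[~np.isnan(w[:,0])]
k=(np.hypot(w[:,0]-tcp[0],w[:,1]-tcp[1])<.06)&(w[:,2]>.18)&(w[:,2]<.262); P=w[k]
n0=np.array([-.7986,.6018,0]); lat=np.array([-.6018,-.7986,0])
# keep white face (inliers of the plane)
from numpy.linalg import svd
Q=P
for _ in range(4):
    c=Q.mean(0); n=svd(Q-c,full_matrices=False)[2][2]; n*=np.sign(n@n0); d=(P-c)@n; Q=P[abs(d)<.003]
print(len(P),len(Q),"normal yaw",np.degrees(np.arctan2(n[1],n[0])),"elev",np.degrees(np.arcsin(n[2])))
l=(Q-tcp)@lat*1e3; x=(Q-tcp)@n0*1e3
print("face rel tcp along hook",np.median(x),"lat edges",np.percentile(l,[1,99]),"z",np.percentile(Q[:,2],[1,99]))
for zl in np.arange(.18,.26,.01):
    m=abs(Q[:,2]-zl-.005)<.005
    if m.sum()>5: print(round(zl,3),m.sum(),np.round([l[m].min(),l[m].max(),(l[m].min()+l[m].max())/2,np.median(x[m])],1))
for nm in ["scene0","scene2"]:
    w=np.load(nm+".npy").reshape(-1,3)
    pc=np.array([.5278,-.2465,.16]); r=w-pc; a=r@n0; b=r@lat
    m=(a>.02)&(a<.115)&(abs(b)<.02)&(w[:,2]>.135)&(w[:,2]<.165)
    a=a[m]*1e3;b=b[m]*1e3;z=w[m,2]*1e3
    cs=[];
    for lo in range(22,108,6):
        q=(a>=lo)&(a<lo+6)
        if q.sum()>4: cs.append((lo+3,(b[q].min()+b[q].max())/2))
    cs=np.array(cs); f=np.polyfit(cs[:,0],cs[:,1],1); print(nm,"bar lateral at lip",np.polyval(f,103),"dyaw",np.degrees(np.arctan(f[0])),"xend",a.max(),"n",m.sum())
    t=w[(abs(r@lat)<.011)&(abs(r@n0)<.011)&(w[:,2]>.155)]; print(" post top z",np.median(t[:,2]),t[:,:2].mean(0)," bar z p90",np.percentile(z[(a>82)&(a<98)],90), "lip z p90",np.percentile(z[(a>99)&(a<107)],[70,90]))
print("tcp in hook frame of scene0: along",(tcp-pc)@n0*1e3,"lat",(tcp-pc)@lat*1e3)
```

```text
t 8.05 pos [ 414.9 -163.4  298.8] yaw -37.05 tilt [-0.001   0.0004] F [-0.7  0.  -1.5] M [-0.01 -0.06  0.01] open 0.0072 q [ -0.5   1.5 -16.3  -0.  -72.3 143.5]
1165 1115 normal yaw 143.04754741165695 elev -0.08271118433262509
face rel tcp along hook -5.56852564565652 lat edges [-33.10877415  30.56105049] z [0.19537967 0.26130887]
0.19 86 [-33.7  31.7  -1.   -5.4]
0.2 148 [-33.6  31.5  -1.   -5.6]
0.21 168 [-33.4  31.5  -1.   -5.7]
0.22 157 [-33.4  30.6  -1.4  -5.6]
0.23 169 [-33.4  31.4  -1.   -5.7]
0.24 170 [-33.3  30.7  -1.3  -5.5]
0.25 181 [-33.4  31.   -1.2  -5.5]
0.26 36 [-32.7  30.3  -1.2  -5.5]
scene0 bar lateral at lip 0.08971758683426845 dyaw -0.27966842909587336 xend 108.30063691724277 n 382
 post top z 0.1603334423181277 [ 0.52823511 -0.24631362]  bar z p90 148.78776432375406 lip z p90 [154.61141236 156.12622254]
scene2 bar lateral at lip 0.34876597325128067 dyaw 0.07400497051709548 xend 107.28333764950592 n 384
 post top z 0.1602056143438862 [ 0.52853609 -0.24636073]  bar z p90 149.0590459625515 lip z p90 [154.88326415 156.09561445]
tcp in hook frame of scene0: along 140.14816948738508 lat 1.5538066858706825
```

Call:
send_rows(motion=[[255,[0,0.017,0],[0,0,0]],[255,[0,0.018,0.01],[0,0,0]],[255,[0,0,0.015],[0,0,0]],[255,[0,0,0.008],[0,0,0]],[255,[0,0,0.002],[0,0,0]],[255,[0,0,0],[0,0,0]],[255,[0,0,0],[0,0,0]]])

```text
t: 8.93
ee_pos: [0.4431, -0.1851, 0.2649]
ee_rot: [0.895, 0.446, 0.001, 0.0]
force: [0.0, 0.0, -1.8]
opening: 0.0069
gripper_force: 58.8
```

Call:
send_rows(motion=[[255,[0,0,0.001],[0,0,0]],[255,[0,0,0],[0,0,0]]])

```text
t: 9.18
ee_pos: [0.443, -0.1851, 0.2634]
ee_rot: [0.895, 0.446, 0.0, 0.0]
force: [-0.6, 0.1, -1.7]
opening: 0.0068
gripper_force: 58.8
```

Call:
send_rows(motion=[[255,[0,0,0.001],[0,0,0]],[255,[0,0,0],[0,0,0]]])

```text
t: 9.43
ee_pos: [0.4429, -0.1851, 0.2622]
ee_rot: [0.895, 0.446, -0.0, -0.0]
force: [0.2, 0.8, -0.5]
opening: 0.0068
gripper_force: 58.8
```

Call:
send_rows(motion=[[255,[0,0,0.001],[0,0,0]],[255,[0,0,0],[0,0,0]]])

```text
t: 9.68
ee_pos: [0.4429, -0.1851, 0.2612]
ee_rot: [0.895, 0.446, -0.0, -0.0]
force: [0.3, -0.3, -1.6]
opening: 0.007
gripper_force: 58.8
```

```bash
python3 -c "
from plan import *
st()"
```

```text
t 9.68 pos [ 442.9 -185.1  261.2] yaw -37.04 tilt [-0.0003  0.0001] F [ 0.3 -0.3 -1.6] M [ 0.03 -0.04 -0.02] open 0.007 q [ -3.2   6.5 -16.3  -0.  -67.3 146.2]
```

Call:
send_rows(motion=[[255,[0,0,0.001],[0,0,0]],[255,[0,0,0],[0,0,0]]])

```text
t: 9.93
ee_pos: [0.4429, -0.1851, 0.2602]
ee_rot: [0.895, 0.446, -0.0, -0.0]
force: [0.4, 0.3, -0.3]
opening: 0.007
gripper_force: 58.8
```

Call:
send_rows(motion=[[255,[0,0,0.001],[0,0,0]],[255,[0,0,0],[0,0,0]]])

```text
t: 10.18
ee_pos: [0.4431, -0.1851, 0.2596]
ee_rot: [0.895, 0.446, 0.0, 0.0]
force: [-0.8, -0.3, -0.1]
opening: 0.0068
gripper_force: 59.0
```

Call:
send_rows(motion=[[255,[0,0,0.001],[0,0,0]],[255,[0,0,0],[0,0,0]]])

```text
t: 10.42
ee_pos: [0.4433, -0.1853, 0.2595]
ee_rot: [0.895, 0.446, 0.0, 0.001]
force: [-1.5, -0.2, 5.2]
opening: 0.007
gripper_force: 59.8
```

Contact: lip top at a TCP height of 259.6 mm. I retreat outward and lower 86 mm from there.

Call:
send_rows(motion=[[255,[0,0,-0.01],[0,0,0]],[255,[0,-0.018,0],[0,0,0]],[255,[0,-0.018,0],[0,0,0]],[255,[0,0,0.02],[0,0,0]],[255,[0,0,0.04],[0,0,0]],[255,[0,0,0.025],[0,0,0]],[255,[0,0,0.008],[0,0,0]],[255,[0,0,0],[0,0,0]],[255,[0,0,0],[0,0,0]]])

```text
t: 11.55
ee_pos: [0.415, -0.1634, 0.1765]
ee_rot: [0.895, 0.446, 0.001, 0.001]
force: [0.4, 0.0, -0.5]
opening: 0.007
gripper_force: 58.8
```

Run:
```python
from h import *
from plan import *
s=st(); tcp=np.array(s["ee_pos"]); n0=np.array([-.7986,.6018,0]); lat=np.array([-.6018,-.7986,0])
pc=np.array([.5278,-.2465,.16]); print("tcp along-12.75-1.6",(tcp-pc)@n0*1e3-14.35,"lat",(tcp-pc)@lat*1e3)
p=ctrl.get_image("scene"); cv2.imwrite("pics/m5.png",cv2.resize(p["img"][150:290,60:200],(600,600),interpolation=cv2.INTER_CUBIC))
w=cloud(p).reshape(-1,3); 
k=(np.hypot(w[:,0]-tcp[0],w[:,1]-tcp[1])<.06)&(w[:,2]>.065)&(w[:,2]<.135); P=w[k]; a=(P-pc)@n0*1e3; P=P[abs(a-np.median(a))<4]
for zl in np.arange(.07,.13,.01):
    m=abs(P[:,2]-zl-.005)<.005; l=(P[m]-pc)@lat*1e3; print(round(zl,2),np.round([l.min(),l.max(),(l.min()+l.max())/2,np.median((P[m]-pc)@n0*1e3)],1))
print("zmin",np.percentile(P[:,2],1))
```

```text
t 11.55 pos [ 415.  -163.4  176.5] yaw -37.01 tilt [ 0.0025 -0.0004] F [ 0.4  0.  -0.5] M [-0.03  0.03  0.04] open 0.007 q [ -0.5   7.5 -28.3   0.  -54.1 143.5]
tcp along-12.75-1.6 125.7783673154785 lat 1.5075985888217183
0.07 [-32.4  31.9  -0.2 134. ]
0.08 [-3.220e+01  3.210e+01 -1.000e-01  1.339e+02]
0.09 [-33.   27.1  -2.9 133.7]
0.1 [-32.1  20.4  -5.8 134. ]
0.11 [-3.160e+01  3.140e+01 -1.000e-01  1.338e+02]
0.12 [-32.3  32.   -0.2 134. ]
zmin 0.07235657386648738
```

View pics/m5.png

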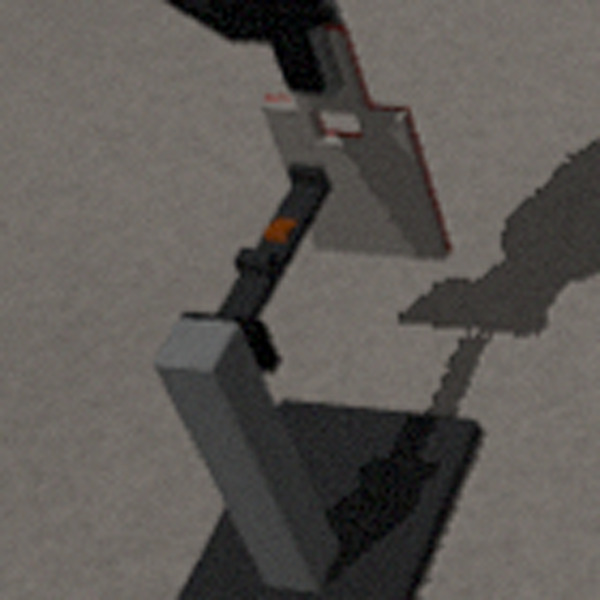

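The window is lined up with the lip, 0.4 mm off laterally. I lower the last 3 mm and start onto the hook.

Call:
send_rows(motion=[[255,[0,0,0.003],[0,0,0]],[255,[0,0.012,0],[0,0,0]],[255,[0,0.012,0],[0,0,0]],[255,[0,0.004,0],[0,0,0]],[255,[0,0.003,0],[0,0,0]],[255,[0,0,0],[0,0,0]]])

```text
t: 12.35
ee_pos: [0.439, -0.1822, 0.1722]
ee_rot: [0.895, 0.446, -0.0, -0.0]
force: [-0.4, -0.3, -1.9]
opening: 0.007
gripper_force: 58.8
```

Call:
send_rows(motion=[[255,[0,0.003,0],[0,0,0]],[255,[0,0.003,0],[0,0,0]],[255,[0,0,0],[0,0,0]]])

```text
t: 12.72
ee_pos: [0.444, -0.1858, 0.1723]
ee_rot: [0.895, 0.446, 0.0, 0.0]
force: [0.1, -0.1, -2.2]
opening: 0.0069
gripper_force: 58.9
```

Call:
send_rows(motion=[[255,[0,0.002,-0.001],[0,0,0]],[255,[0,0.003,0],[0,0,0]],[255,[0,0.003,0],[0,0,0]],[255,[0,0.003,0],[0,0,0]],[255,[0,0,0],[0,0,0]],[255,[0,0,0],[0,0,0]]])

```text
t: 13.48
ee_pos: [0.4525, -0.1923, 0.1732]
ee_rot: [0.895, 0.446, -0.0, -0.0]
force: [-0.1, 0.1, -1.7]
opening: 0.007
gripper_force: 58.9
```

```bash
cat > hs.py <<'E'
from plan import *
s=st(); tcp=np.array(s["ee_pos"]); n0=np.array([-.7986,.6018,0]); lat=np.array([-.6018,-.7986,0])
pc=np.array([.5278,-.2465,.16]); F=np.array(s["force"]); print("x_s %.1f lat %.1f roof-bar %.1f  Fout %.1f Flat %.1f Fz %.1f"%((tcp-pc)@n0*1e3-14.35,(tcp-pc)@lat*1e3,tcp[2]*1e3-165.6,F@n0,F@lat,F[2]))
E
python3 hs.py
```

```text
t 13.47 pos [ 452.5 -192.3  173.2] yaw -37.04 tilt [-0.0003  0.0001] F [-0.1  0.1 -1.7] M [ 0.03 -0.    0.01] open 0.007 q [ -4.1  12.2 -22.8  -0.  -55.  147. ]
x_s 78.4 lat 2.1 roof-bar 7.6  Fout 0.2 Flat 0.0 Fz -1.7
```

Call:
send_rows(motion=[[255,[0,0,0.004],[0,0,0]],[255,[0,0,0.003],[0,0,0]],[255,[0,0,0.001],[0,0,0]],[255,[0,0,0],[0,0,0]],[255,[0,0,0],[0,0,0]]])

```text
t: 14.1
ee_pos: [0.4527, -0.1923, 0.1654]
ee_rot: [0.895, 0.446, 0.0, 0.0]
force: [0.3, 0.3, -1.6]
opening: 0.0071
gripper_force: 58.9
```

Call:
send_rows(motion=[[255,[0,0,0.001],[0,0,0]],[255,[0,0,0],[0,0,0]]])

```text
t: 14.35
ee_pos: [0.4525, -0.1923, 0.1643]
ee_rot: [0.895, 0.446, -0.0, -0.0]
force: [1.2, -0.6, -2.0]
opening: 0.0069
gripper_force: 58.9
```

Call:
send_rows(motion=[[255,[0,0,0.0005],[0,0,0]],[255,[0,0,0],[0,0,0]]])

```text
t: 14.6
ee_pos: [0.4525, -0.1923, 0.1638]
ee_rot: [0.895, 0.446, -0.0, -0.0]
force: [-0.6, -0.7, -1.5]
opening: 0.0072
gripper_force: 58.9
```

Call:
send_rows(motion=[[255,[0,0,0.0005],[0,0,0]],[255,[0,0,0],[0,0,0]]])

```text
t: 14.85
ee_pos: [0.4526, -0.1923, 0.1636]
ee_rot: [0.895, 0.446, 0.0, 0.0]
force: [-0.6, 0.6, 1.0]
opening: 0.0071
gripper_force: 59.2
```

Call:
send_rows(motion=[[255,[0,0,0.0005],[0,0,0]],[255,[0,0,0],[0,0,0]]])

```text
t: 15.1
ee_pos: [0.4526, -0.1924, 0.1635]
ee_rot: [0.895, 0.446, 0.0, 0.0]
force: [-2.7, 2.0, 5.4]
opening: 0.007
gripper_force: 59.9
```

Call:
send_rows(motion=[[255,[0,0,-0.001],[0,0,0]],[255,[0,0.003,0],[0,0,0]],[255,[0,0.003,0],[0,0,0]],[255,[0,0.002,0],[0,0,0]],[255,[0,0,0],[0,0,0]]])

```text
t: 15.72
ee_pos: [0.4591, -0.1973, 0.1636]
ee_rot: [0.895, 0.446, -0.0, 0.0]
force: [-0.0, -0.3, 0.4]
opening: 0.0071
gripper_force: 59.1
```

Call:
send_rows(motion=[[255,[0,0.002,0],[0,0,0]],[255,[0,0.001,0],[0,0,0]],[255,[0,0,0],[0,0,0]]])

```text
t: 16.1
ee_pos: [0.4614, -0.199, 0.1638]
ee_rot: [0.895, 0.446, -0.0, 0.0]
force: [-0.9, 0.4, 0.3]
opening: 0.007
gripper_force: 59.1
```

Call:
send_rows(motion=[[255,[0,0.002,0],[0,0,0]],[255,[0,0,0],[0,0,0]]])

```text
t: 16.35
ee_pos: [0.4631, -0.2003, 0.1639]
ee_rot: [0.895, 0.446, 0.0, 0.0]
force: [-1.2, -0.0, 0.7]
opening: 0.0069
gripper_force: 59.1
```

```bash
sed -i 's/165.6/163.6/' hs.py; python3 hs.py
```

```text
t 16.35 pos [ 463.1 -200.3  163.9] yaw -37.03 tilt [ 0.0002 -0.0002] F [-1.2 -0.   0.7] M [ 0.13  0.33 -0.02] open 0.0069 q [ -4.9  14.  -21.9   0.  -54.1 147.9]
x_s 65.1 lat 2.0 roof-bar 0.3  Fout 0.9 Flat 0.7 Fz 0.7
```

Call:
send_rows(motion=[[255,[0,0.002,0],[0,0,0]],[255,[0,0.002,0],[0,0,0]],[255,[0,0,0],[0,0,0]]])

```text
t: 16.73
ee_pos: [0.4663, -0.2027, 0.1639]
ee_rot: [0.895, 0.446, 0.0, 0.0]
force: [-1.2, 1.3, 1.7]
opening: 0.0072
gripper_force: 59.2
```

Call:
send_rows(motion=[[255,[0,0.002,0],[0,0,0]],[255,[0,0.002,0],[0,0,0]],[255,[0,0,0],[0,0,0]]])

```text
t: 17.1
ee_pos: [0.4704, -0.2054, 0.1642]
ee_rot: [0.895, 0.446, 0.001, 0.001]
force: [0.1, -0.1, 0.6]
opening: 0.0071
gripper_force: 59.2
```

```bash
python3 hs.py
```

```text
t 17.1 pos [ 470.4 -205.4  164.2] yaw -37.02 tilt [ 0.0021 -0.0008] F [ 0.1 -0.1  0.6] M [-0.19 -0.12 -0.04] open 0.0071 q [ -5.4  14.7 -20.8   0.  -54.3 148.4]
x_s 56.3 lat 1.7 roof-bar 0.6  Fout -0.2 Flat 0.0 Fz 0.6
```

Call:
send_rows(motion=[[255,[0,0.002,0],[0,0,0]],[255,[0,0.002,0],[0,0,0]],[255,[0,0.002,0],[0,0,0]],[255,[0,0,0],[0,0,0]]])

```text
t: 17.6
ee_pos: [0.4744, -0.2087, 0.1637]
ee_rot: [0.895, 0.446, 0.0, 0.0]
force: [0.2, -0.4, -0.2]
opening: 0.0071
gripper_force: 59.0
```

Call:
send_rows(motion=[[255,[0,0.001,0],[0,0,0]],[255,[0,0.001,0],[0,0,0]],[255,[0,0,0],[0,0,0]],[255,[0,0,0],[0,0,0]]])

```text
t: 18.1
ee_pos: [0.4755, -0.2097, 0.1637]
ee_rot: [0.895, 0.446, -0.0, -0.0]
force: [-0.3, 0.3, -0.6]
opening: 0.007
gripper_force: 59.0
```

```bash
python3 hs.py
python3 - <<'E'
from h import *
p=ctrl.get_image("scene"); cv2.imwrite("pics/m6.png",cv2.resize(p["img"][170:270,70:170],(600,600),interpolation=cv2.INTER_CUBIC))
E
```

```text
t 18.1 pos [ 475.5 -209.7  163.7] yaw -37.04 tilt [-0.0004  0.0001] F [-0.3  0.3 -0.6] M [0.   0.06 0.02] open 0.007 q [ -5.9  15.4 -19.9  -0.  -54.7 148.9]
x_s 49.5 lat 2.1 roof-bar 0.1  Fout 0.4 Flat -0.1 Fz -0.6
```

View pics/m6.png

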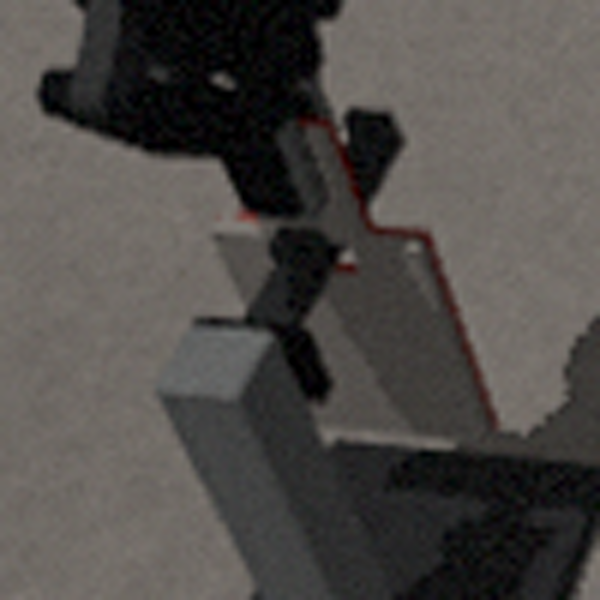

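Call:
send_rows(motion=[[255,[0,0.002,0],[0,0,0]],[255,[0,0,0],[0,0,0]]])

```text
t: 18.4
ee_pos: [0.4775, -0.211, 0.1637]
ee_rot: [0.895, 0.446, 0.0, 0.0]
force: [-0.2, -0.3, -1.0]
opening: 0.0071
gripper_force: 58.8
```

Call:
send_rows(motion=[[255,[0,0.001,0],[0,0,0]],[255,[0,0,0],[0,0,0]]])

```text
t: 18.65
ee_pos: [0.4778, -0.2114, 0.1637]
ee_rot: [0.895, 0.446, -0.0, -0.0]
force: [-1.2, 0.7, -0.4]
opening: 0.007
gripper_force: 59.0
```

```bash
python3 hs.py
```

```text
t 18.65 pos [ 477.8 -211.4  163.7] yaw -37.04 tilt [-0.0009  0.0005] F [-1.2  0.7 -0.4] M [0.41 0.34 0.  ] open 0.007 q [ -6.1  15.7 -19.5  -0.  -54.9 149. ]
x_s 46.7 lat 2.1 roof-bar 0.1  Fout 1.4 Flat 0.1 Fz -0.4
```

The shoulder is felt (moment up, true x = 46 mm), so the plate is past the catch. I back off to mid-home, settle it on the bar and release with a partial opening.

Call:
send_rows(motion=[[255,[0,-0.0025,0],[0,0,0]],[255,[0,0,0.0003],[0,0,0]],[255,[0,0,0],[0,0,0]]])

```text
t: 19.02
ee_pos: [0.4762, -0.2101, 0.1637]
ee_rot: [0.895, 0.446, 0.0, 0.0]
force: [0.0, 0.7, -0.8]
opening: 0.0073
gripper_force: 59.1
```

```bash
python3 hs.py
```

```text
t 19.02 pos [ 476.2 -210.1  163.7] yaw -37.03 tilt [ 0.0003 -0.0002] F [ 0.   0.7 -0.8] M [0.08 0.11 0.  ] open 0.0073 q [ -5.9  15.5 -19.8   0.  -54.7 148.9]
x_s 48.8 lat 2.0 roof-bar 0.1  Fout 0.4 Flat -0.6 Fz -0.8
```

Call:
send_rows(motion=[[228,[0,0,0],[0,0,0]],[222,[0,0,0],[0,0,0]],[210,[0,0,0],[0,0,0]],[195,[0,0,0],[0,0,0]],[195,[0,0,0],[0,0,0]],[195,[0,0,0],[0,0,0]]])

```text
t: 19.77
ee_pos: [0.4761, -0.2101, 0.1635]
ee_rot: [0.895, 0.446, 0.0, 0.0]
force: [-0.5, 0.1, 0.4]
opening: 0.0202
gripper_force: 0.0
```

```bash
python3 hs.py
python3 - <<'E'
from h import *
p=ctrl.get_image("scene"); cv2.imwrite("pics/m7.png",cv2.resize(p["img"][170:270,70:170],(600,600),interpolation=cv2.INTER_CUBIC))
E
```

```text
t 19.77 pos [ 476.1 -210.1  163.5] yaw -37.03 tilt [ 0. -0.] F [-0.5  0.1  0.4] M [ 0.   -0.04 -0.02] open 0.0202 q [ -5.9  15.5 -19.8   0.  -54.7 148.9]
x_s 48.8 lat 2.0 roof-bar -0.1  Fout 0.5 Flat 0.2 Fz 0.4
```

View pics/m7.png

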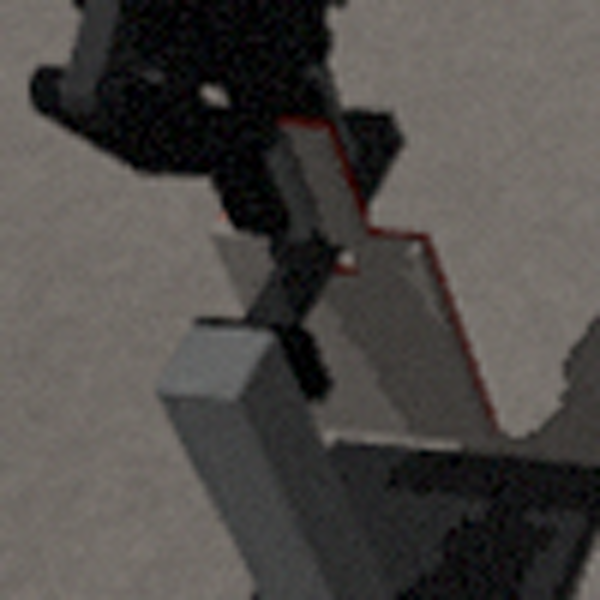

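The fingers stand clear on both sides of the tab (px 270-365, 120-230), and the plate still hangs upright. I lift straight up with this opening and then move off so that both cameras can see.

Call:
send_rows(motion=[[195,[0,0,-0.01],[0,0,0]],[195,[0,0,-0.02],[0,0,0]],[195,[0,0,-0.03],[0,0,0]],[195,[0,0,-0.05],[0,0,0]],[195,[0,0,-0.05],[0,0,0]],[195,[0.05,0,0],[0,0,0]],[195,[-0.05,0,0],[0,0,0]],[195,[-0.055,0,0],[0,0,0]],[195,[-0.055,0,0],[0,0,0]],[195,[-0.055,0,0],[0,0,0]],[195,[-0.055,0,0],[0,0,0]],[195,[0,0,0],[0,0,0]]])

```text
t: 21.32
ee_pos: [0.3414, -0.3879, 0.3242]
ee_rot: [0.896, 0.444, -0.0, 0.0]
force: [0.4, 0.8, -0.3]
opening: 0.0204
gripper_force: 0.0
```

```bash
python3 hs.py
python3 - <<'E'
from h import *
ims=[]
n0=np.array([-.7986,.6018,0]); lat=np.array([-.6018,-.7986,0]); pc=np.array([.5278,-.2465,.16])
for n in ["scene","top"]:
    p=ctrl.get_image(n); x,y=map(int,proj(p,[.475,-.21,.12])); ims.append(cv2.resize(p["img"][y-50:y+50,x-50:x+50],(400,400),interpolation=cv2.INTER_CUBIC))
    w=cloud(p).reshape(-1,3)
    if n=="scene":
        a=(w-pc)@n0;b=(w-pc)@lat; P=w[(a>.045)&(a<.08)&(abs(b)<.04)&(w[:,2]>.065)&(w[:,2]<.13)]; c=P.mean(0)
        for _ in range(3):
            c=P.mean(0); m=np.linalg.svd(P-c,full_matrices=False)[2][2]; m*=np.sign(m@n0); P=P[abs((P-c)@m)<.003]
        print("yaw",np.degrees(np.arctan2(m[1],m[0])),"elev",np.degrees(np.arcsin(m[2])),"x mid",np.median((P-pc)@n0)*1e3-12.75+4,"zmin",P[:,2].min())
cv2.imwrite("pics/m8.png",np.hstack(ims))
E
```

```text
t 21.32 pos [ 341.4 -387.9  324.2] yaw -37.34 tilt [ 0.0002 -0.0007] F [ 0.4  0.8 -0.3] M [ 0.04  0.01 -0.  ] open 0.0204 q [-30.6   8.2  -5.2   0.  -76.6 173.3]
x_s 49.4 lat 225.1 roof-bar 160.6  Fout 0.1 Flat -0.8 Fz -0.3
yaw 143.36033957236168 elev 0.014226350545366152 x mid 48.38281484936554 zmin 0.06501065232341871
```

View pics/m8.png

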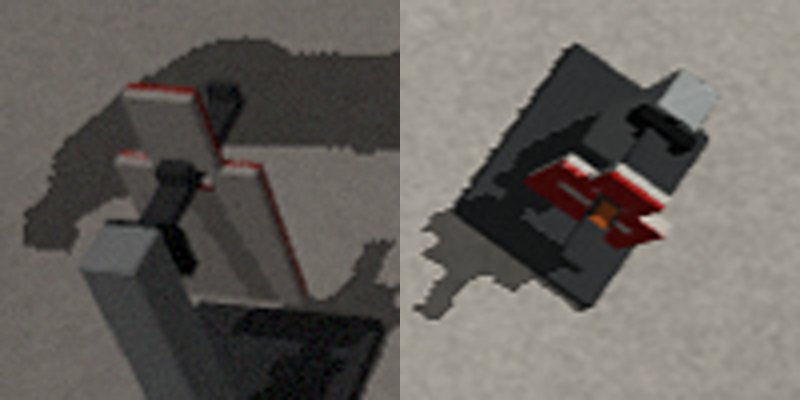

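The plate hangs upright and square at x ≈ 48 mm. Its red face looks outward and the orange catch shows in front of it (right crop, px 603,212).

```bash
python3 -c "
from bench import ctrl
print(ctrl.close_job())"
```

```text
the job is handed in; nothing more can be done
None
```

The warning plate hangs upright and square on the hook, red face outward, at home about 48 mm out from the post with the catch showing in front of it; I let go, touched none of the bystanders, and handed the job in after about 21 s of robot time.

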